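# Slide the dust case shut over a watch movement and lock it

## Robot

A 6-joint arm with a two-finger parallel gripper is mounted at the origin on the work surface. World frame = base frame: x ahead of the robot, y to its left, z up, the work surface at z = 0. Lengths are in m, angles in rad, forces in N, time in s.
With the tool pointing down it reaches from about 0.375 to 0.9 m from the base axis. Payload 3.1 kg.
Tool frame: the origin (TCP) lies on the centre line of the jaws, within the pads' length; the fingertips stand 19 mm ahead of it and the grasp point (between the pads) is the TCP; z points along the fingers, y is the line along which they close (so a half turn about z gives the same grasp; the last joint's range is limited). The gripper opens to 85 mm and grips with 20 to 120 N. Pads are 22 mm wide; open, the fingers measure 114 mm over their backs; the gripper's body (76 mm by 85 mm) begins 54 mm behind the grasp point. The pads swing forward as they close: fully open they stand 13 mm farther back than shut.
Start: joints at [1.081, 0.527, 1.433, -0, 1.181, -0.178], TCP at [0.192, 0.595, 0.25] pointing down, gripper open.
Joint ranges: [-3.08, 3.08], [-0.75, 2.2], [0.22, 2.44], [-1.43, 4.57], [0, 2.65], [-2.85, 2.85]. Speed limits (rad/s): [2.79, 2.79, 3.14, 3.14, 3.14, 3.14].

## Interface

Orientations are given as a unit quaternion [x, y, z, w].
In Python, from station import manip, cams, sign_off gives the robot as it stands.
- The arm moves only by the tool carry_out, never from a script. Its argument "targets" is a list that holds one entry, the list of rows, each a list of 7 numbers: the shift along the tool's x, y, z in cm, then the turn, a rotation vector about the tool's x, y, z in degrees, then the finger opening in cm, from 0 to 8.54. A call has 1 to 12 rows; each row is the pose to reach, as a shift and turn from the pose commanded when the call began, along the tool's axes at that moment; what a row does not reach only later rows make up. A row lasts 1/12 s, in which the tool goes at most 41.7 mm and 7.16 degrees, less where a joint would pass 70% of its speed; a pose out of reach is approached as far as the arm can. A call with a gripper value outside its range is refused whole. The fingers move at their own pace and stop on an object; "force" is the grip in N (left out, the last holds). Time passes only in rows, so rows that repeat a pose let the fingers close. It gives the time, the measured TCP pose, the force, the opening and the grip force at its end, in the units of the state.
- manip.sense(): the state, without advancing time (a new reading comes with each control period).
- cams.snapshot(name): name is "scene" or "side" or "wrist"; returns the picture (400x640x3 uint8, red, green, blue); there is no depth.
- cams.camera_info(name): a dict with "K" (3x3 intrinsics, pixels), "T" (4x4, takes a point from camera to world coordinates). Camera axes: x right, y down, z forward; pixel columns grow to the right and rows downward; lengths in m; the calibration is good to about 2 mm. A picture is of the moment at which its call begins: read the wrist's pose just before it. camera_info takes no time and is no camera call; for the wrist camera it gives the pose at the moment of the call.
- sign_off(): hands the job in; it is judged then, once.
The state is a dict: "t": time; "q": joint angles; "qd": joint speeds; "tau": joint torques, N m; "tcp_pos": TCP position; "tool_rot": TCP orientation; "force": force on the tool from outside, world axes, zero at the start; "ft_torque": the same for the moment, N m; "finger_gap": opening from 0.0 (shut) to 1.0 (fully open); "gripper_force": force on a finger pad.
Only numpy, scipy, OpenCV 4.12 (cv2) and the standard library are available. Lean on these libraries where they do the work, as an engineer would, in place of code of your own. Each camera call takes 0.05 s, during which the arm holds its last target. There are 200 camera calls.

## Task

Put the watch movement away from the dust: pull the dust case's locking knob out until it clicks and stays, slide the flat cover fully shut over the compartment, then push the knob fully home again so that it locks the cover. The cover is a thin sheet, so press it only gently, and leave the movement and the things around the case where they are.

Things in the scene. Friction and masses are not known exactly. Their poses are not given: they have to be found in the camera images.
- case: Black dust case, fixed, 90 x 200 x 42 mm high. Origin: centre of its underside; x across it (front face with knob at x=-45 mm), y along the slide, z up. Compartment (floor 8 mm high) at y=-97 to -2 mm; at y=-2 to +97 mm a deck 33 mm high where the cover parks. Rails 8.5 mm wide and end walls 3 mm thick, 42 mm high. Steel bolt guide on the front at y=-75 mm: 17 mm deep, 24 wide, 42 high.
- cover (a joint): Slide of the flat cover along the case's y axis, in m: 0 fully shut over the compartment, 0.090 fully open (over the deck). About 2 N of friction; stays where it is left. While the bolt is home its pin stands in the cover's way.
- cover_mid (a point): Centre of the top of the flat white cover, 72 (case x) x 92 (case y) x 4 mm; smooth top 38 mm above the bench, 4 mm below the side rails; no handle, only five faint grey thumb lines (no relief) 18 to 38 mm to its +y side. A notch 13 mm wide, 10 mm deep in the front edge, 25 mm to the -y side, takes the bolt's pin when shut. Pressing it with more than 40 N would crack it.
- bolt (a joint): Slide of the steel locking bolt, in m: 0 pushed home, 0.020 pulled out, away from the case's front (case -x). A spring click holds it at either end; about 6 N gets it past the middle. With the cover shut the pin goes into the cover's notch.
- bolt_knob (a point): Centre of the bolt's round steel knob, 20 mm in diameter, 16 mm long along the case's x axis, axis level, 36 mm above the bench, at case y=-75 mm. Home it is 35 mm in front of the case's front face (10 mm free gap to the guide), out 55 mm. Moves with the bolt.
- movement: Bare brass watch movement, a disc 30 mm in diameter and about 9 mm high, loose on the compartment's floor. Origin: centre of its underside. Leave it there.
- jar: Bystander: small amber jar, 44 mm in diameter, 75 mm high, standing behind the case. Origin: centre of its underside.
- loupe: Bystander: black eye loupe, 38 mm in diameter, 34 mm high, standing behind the case. Origin: centre of its underside.
- watch_stand: Bystander: black watch stand, 60 x 75 mm, 63 mm high, beyond the case's +y end. Origin: centre of its underside.
Things that resemble listed ones, but are neither listed nor needed, are in the scene too. What is shaped like the case but green or red is not meant.

How it is judged:
On the way, in this order (a step that is already met when the one before it is completed fails the run):
1. the knob is pulled out past its click (16 mm or more of its 20 mm) (value of joint bolt above 0.016 m), for 0.2 s.
2. the cover is fully shut (within 2.5 mm) with the knob still out (value of joint cover below 0.0025 m and value of joint bolt above 0.016 m), for 0.2 s.
3. the knob is pushed home (within 2 mm) and the cover is shut (value of joint cover below 0.0025 m and value of joint bolt below 0.002 m), for 0.2 s.
At the end, for the whole second after the job is handed in: The cover is shut to within 2.5 mm, the knob is home to within 2 mm, the movement lies at rest in the compartment under the cover (all of step 3 and z of movement in the frame of case below 0.02 m and linear speed of movement below 0.02 m/s); the robot touches nothing.
It fails at once if the cover is pressed or pushed with more than 40 N (contact force between the fingers and cover above 40 N).
It fails at once if the movement is shifted more than 15 mm (distance of movement from where it was at the start of the episode above 0.015 m).
It fails at once if the jar is shifted more than 20 mm (distance of jar from where it was at the start of the episode above 0.02 m).
It fails at once if the loupe is shifted more than 20 mm (distance of loupe from where it was at the start of the episode above 0.02 m).
It fails at once if the watch stand is shifted more than 20 mm (distance of watch_stand from where it was at the start of the episode above 0.02 m).
It also fails if it takes over 51 s, if anything falls off the work surface, if the arm or the gripper's body presses on something with over 40 N, if the wrist force passes 120 N, or if a joint passes its speed limit or range.

## Working session

There is one attempt and no reset: what is moved stays moved. The work goes in short steps, Python scripts to look and compute and a tool call to move; the robot and the scene stay as the last step left them, time stands still between calls to the robot, and variables do not carry over. Pictures are saved under pics/ and viewed, at most 10 in all, crops included, and the job is handed in when it is done.

Besides the shell and the picture viewer there is one more tool, called as name(argument=value, ...), one argument or row to a line, values as JSON. carry_out: Moves the arm, as the interface text tells. Its arguments: {"type":"object","properties":{"targets":{"type":"array"},"force":{"type":"number"}},"required":["targets"]}

```bash
mkdir -p pics; ls; python3 - <<'E'
from station import manip,cams
import cv2,numpy as np
s=manip.sense();print(s['t'],s['tcp_pos'],s['tool_rot'],s['finger_gap'],s['force'])
for n in['scene','side']:
    im=cams.snapshot(n);cv2.imwrite(f'pics/{n}0.png',im[:,:,::-1]);i=cams.camera_info(n);print(n,np.round(i['K'],1).tolist(),np.round(i['T'],3).tolist())
E
```

```text
pics
0.0 [0.19135963 0.59427498 0.24933134] [ 1.55243865e-01  9.87875576e-01 -1.03340447e-03 -3.47425984e-04] 1.0011909092080042 [ 0.2416589  -0.74453905  0.03394474]
scene [[383.5, 0.0, 318.3], [0.0, 383.5, 198.8], [0.0, 0.0, 1.0]] [[0.59, 0.686, -0.426, 0.951], [0.808, -0.493, 0.324, -0.262], [0.012, -0.536, -0.844, 0.77], [0.0, 0.0, 0.0, 1.0]]
side [[459.3, 0.0, 313.6], [0.0, 459.3, 195.1], [0.0, 0.0, 1.0]] [[0.924, -0.302, 0.235, 0.353], [-0.382, -0.704, 0.598, -0.565], [-0.015, -0.642, -0.766, 0.77], [0.0, 0.0, 0.0, 1.0]]
```

View pics/scene0.png

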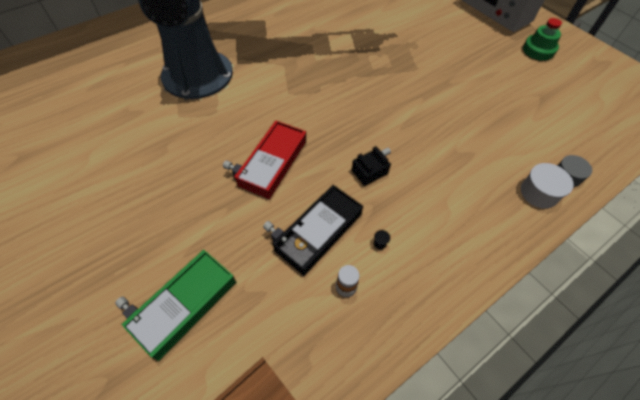

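View pics/side0.png

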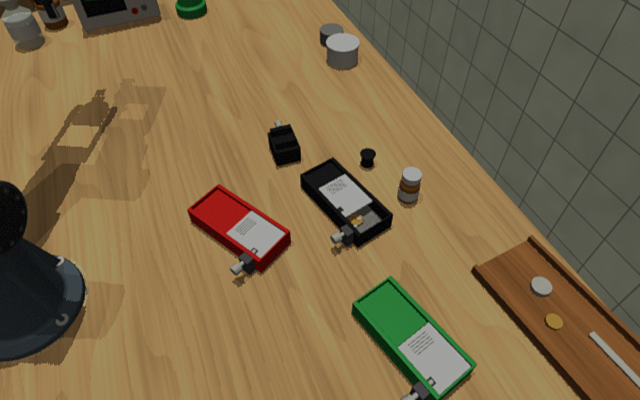

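The candidates for the case are red at scene (272,158), green at (180,305) and black at (318,230), which is side (346,200). I choose the black one, because it has the open compartment with the brass disc, and I'll check that in a close crop.

```bash
python3 - <<'E'
import cv2,numpy as np
a=cv2.imread('pics/scene0.png')[175:285,250:380];b=cv2.imread('pics/side0.png')[150:255,285:415]
f=lambda i:cv2.resize(i,(780,300*2 if 0 else int(i.shape[0]*6)),interpolation=cv2.INTER_CUBIC)
cv2.imwrite('pics/c1.png',cv2.resize(a,None,fx=5,fy=5,interpolation=cv2.INTER_CUBIC));cv2.imwrite('pics/c2.png',cv2.resize(b,None,fx=5,fy=5,interpolation=cv2.INTER_CUBIC))
E
```

```text
(no output)
```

View pics/c1.png

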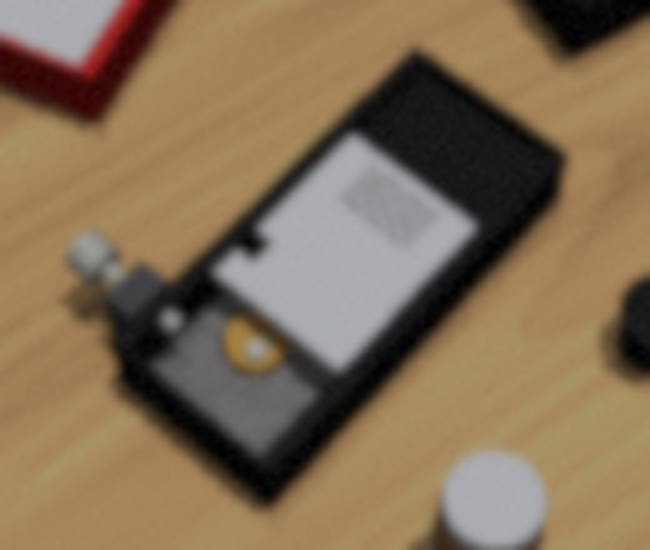

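View pics/c2.png

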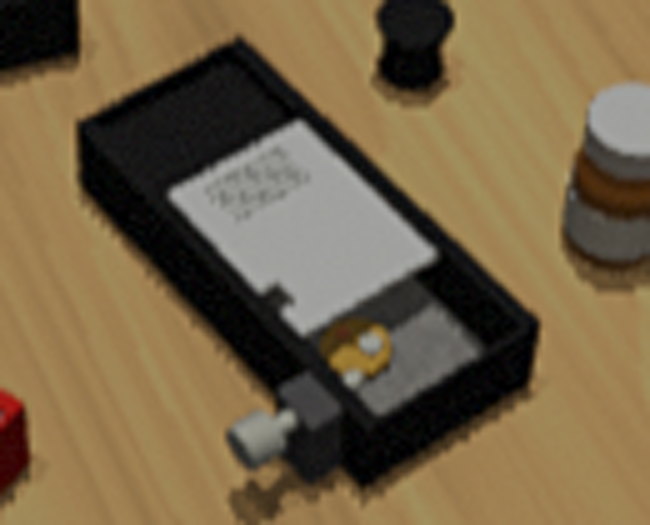

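Both crops show the same case: black, with the brass movement in the open compartment, the knob home with its pin visible at scene crop (172,320), and the cover about half open. I'll fit the case pose to the corners.

```bash
cat > fit.py <<'E'
import numpy as np
from scipy.optimize import least_squares
from station import manip,cams
C={n:cams.camera_info(n) for n in('scene','side')}
def proj(n,P):
    T=np.array(C[n]['T']);p=(np.asarray(P)-T[:3,3])@T[:3,:3];p=p@np.array(C[n]['K']).T;return p[:,:2]/p[:,2:]
def world(v,P):
    c,s=np.cos(v[2]),np.sin(v[2]);P=np.asarray(P,float);return np.c_[v[0]+c*P[:,0]-s*P[:,1],v[1]+s*P[:,0]+c*P[:,1],P[:,2]]
E
python3 - <<'E'
from fit import *
cov=[(-36,46),(36,46),(36,-46),(-36,-46)]
sc=[(352,133),(480,225),(342,372),(213,268)];si=[(170,192),(300,120),(437,257),(303,333)]
sck=[(417,55),(563,157),(90,253)];sik=[(80,125),(240,40),(537,322),(258,438)]
fix=np.array([(-45,100,42),(45,100,42),(45,-100,42)])/1e3; knob=np.array([[-80,-75,36]])/1e3
def model(v):
    k=np.array([(a,b-50+1e3*v[3],38) for a,b in cov])/1e3
    return np.r_[proj('scene',world(v,np.r_[k,fix[:2],knob])),proj('side',world(v,np.r_[k,fix,knob]))]
obs=np.r_[(np.array(sc+sck)+.5)/5-.5+[250,175],(np.array(si+sik)+.5)/5-.5+[285,150]]
for y0 in(-1,0,1,2.5):
    r=least_squares(lambda v:(model(v)-obs).ravel(),[.6,0,y0,.04],loss='soft_l1');print(r.cost,np.round(r.x,4))
    if r.cost<40: print(np.round((model(r.x)-obs),1).tolist(),world(r.x,knob),world(r.x,[[0,r.x[3]-.05,.038]]))
E
```

```text
8.170267047365346 [ 0.6363 -0.0192  0.2242  0.0513]
[[0.7, 0.6], [0.0, 0.7], [-0.0, 0.2], [0.5, 0.8], [-0.3, -1.5], [1.5, 0.2], [0.7, 1.6], [-1.4, 0.8], [-0.3, 0.3], [-0.2, -0.4], [-1.2, 0.8], [-1.1, -0.2], [0.4, -0.8], [1.4, 0.6], [-0.6, 1.2]] [[ 0.57501556 -0.1100996   0.036     ]] [[ 0.63605689 -0.01795968  0.038     ]]
8.17026704736544 [ 0.6363 -0.0192  0.2242  0.0513]
[[0.7, 0.6], [0.0, 0.7], [-0.0, 0.2], [0.5, 0.8], [-0.3, -1.5], [1.5, 0.2], [0.7, 1.6], [-1.4, 0.8], [-0.3, 0.3], [-0.2, -0.4], [-1.2, 0.8], [-1.1, -0.2], [0.4, -0.8], [1.4, 0.6], [-0.6, 1.2]] [[ 0.57501556 -0.1100996   0.036     ]] [[ 0.63605689 -0.01795968  0.038     ]]
8.170267047362925 [ 0.6363 -0.0192  0.2242  0.0513]
[[0.7, 0.6], [0.0, 0.7], [-0.0, 0.2], [0.5, 0.8], [-0.3, -1.5], [1.5, 0.2], [0.7, 1.6], [-1.4, 0.8], [-0.3, 0.3], [-0.2, -0.4], [-1.2, 0.8], [-1.1, -0.2], [0.4, -0.8], [1.4, 0.6], [-0.6, 1.2]] [[ 0.57501556 -0.1100996   0.036     ]] [[ 0.63605689 -0.01795968  0.038     ]]
8.170267047363065 [ 0.6363 -0.0192  0.2242  0.0513]
[[0.7, 0.6], [0.0, 0.7], [-0.0, 0.2], [0.5, 0.8], [-0.3, -1.5], [1.5, 0.2], [0.7, 1.6], [-1.4, 0.8], [-0.3, 0.3], [-0.2, -0.4], [-1.2, 0.8], [-1.1, -0.2], [0.4, -0.8], [1.4, 0.6], [-0.6, 1.2]] [[ 0.57501556 -0.1100996   0.036     ]] [[ 0.63605689 -0.01795968  0.038     ]]
```

Fit residual is about 1 px (about 2 mm). The cover is 51 mm open and the knob is at (0.575, -0.110, 0.036), which is within reach. Next I'll go to a hover above the knob.

```bash
cat >> fit.py <<'E'
from scipy.spatial.transform import Rotation as Ro
import sys
V=[.6363,-.0192,.2242]
def plan(casept=None,wpt=None,yaw=0,tilt=0):
    "shift (cm) and turn (deg) in tool axes to a case point (mm), tool down, y along case y (+yaw deg), tilt about tool x"
    s=manip.sense();R=Ro.from_quat(s['tool_rot']);a=V[2]+np.radians(yaw)
    Rt=Ro.from_matrix(np.array([[-np.cos(a),-np.sin(a),0],[-np.sin(a),np.cos(a),0],[0,0,-1]]).T)*Ro.from_euler('x',tilt,degrees=True)
    p=world(V,[np.array(casept)/1e3])[0] if casept is not None else np.array(wpt)
    print('t',round(s['t'],2),'gap',round(s['finger_gap']*85.4,1),'F',np.round(s['force'],1),'tcp case mm',tocase(s['tcp_pos']))
    print('shift cm',np.round(R.inv().apply(p-s['tcp_pos'])*100,2),'turn',np.round((R.inv()*Rt).as_rotvec(degrees=True),1))
def tocase(p):
    c,s=np.cos(V[2]),np.sin(V[2]);d=np.array(p)-[V[0],V[1],0];return np.round(1e3*np.array([c*d[0]+s*d[1],-s*d[0]+c*d[1],d[2]]),1)
E
python3 -c "
from fit import *
plan([-81,-75,150])"
```

```text
t 0.1 gap 85.6 F [0.3 0.6 0.2] tcp case mm [-297.4  697.1  249.4]
shift cm [-58.04 -55.31  10.03] turn [ -0.1  -0.1 -30.7]
```

carry_out(
  targets=[
    [[-58, -55.4, 10, 0, 0, -30.6, 4.5], [-58, -55.4, 10, 0, 0, -30.6, 4.5], [-58, -55.4, 10, 0, 0, -30.6, 4.5], [-58, -55.4, 10, 0, 0, -30.6, 4.5], [-58, -55.4, 10, 0, 0, -30.6, 4.5], [-58, -55.4, 10, 0, 0, -30.6, 4.5], [-58, -55.4, 10, 0, 0, -30.6, 4.5], [-58, -55.4, 10, 0, 0, -30.6, 4.5], [-58, -55.4, 10, 0, 0, -30.6, 4.5], [-58, -55.4, 10, 0, 0, -30.6, 4.5], [-58, -55.4, 10, 0, 0, -30.6, 4.5], [-58, -55.4, 10, 0, 0, -30.6, 4.5]],
  ],
)

```text
t: 1.1
tcp_pos: [0.4255, 0.1625, 0.189]
tool_rot: [-0.111, 0.994, 0.0, -0.0]
force: [-0.0, 0.2, 0.2]
finger_gap: 0.529
gripper_force: 0.0
```

```bash
python3 -c "
from fit import *
plan([-81,-75,150])"
```

```text
t 1.1 gap 45.2 F [-0.   0.2  0.2] tcp case mm [-165.1  224.   189. ]
shift cm [ -8.47 -29.88   3.89] turn [ 0.  -0.  -0.1]
```

carry_out(
  targets=[
    [[-8.4, -29.8, 3.9, 0, 0, 0, 4.5], [-8.4, -29.8, 3.9, 0, 0, 0, 4.5], [-8.4, -29.8, 3.9, 0, 0, 0, 4.5], [-8.4, -29.8, 3.9, 0, 0, 0, 4.5], [-8.4, -29.8, 3.9, 0, 0, 0, 4.5], [-8.4, -29.8, 3.9, 0, 0, 0, 4.5], [-8.4, -29.8, 3.9, 0, 0, 0, 4.5], [-8.4, -29.8, 3.9, 0, 0, 0, 4.5], [-8.4, -29.8, 3.9, 0, 0, 0, 4.5], [-8.4, -29.8, 3.9, 0, 0, 0, 4.5], [-8.4, -29.8, 3.9, 0, 0, 0, 4.5]],
  ],
)

```text
t: 2.02
tcp_pos: [0.5714, -0.1068, 0.1497]
tool_rot: [-0.111, 0.994, 0.001, -0.001]
force: [0.8, 0.6, 0.6]
finger_gap: 0.528
gripper_force: 0.0
```

```bash
python3 - <<'E'
from fit import *
import cv2
plan([-81,-75,100])
C['wrist']=cams.camera_info('wrist');im=cams.snapshot('wrist')[:,:,::-1].copy()
cv2.imwrite('pics/w_raw.png',im)
for P in [(-80,-75,36),(-62,-87,42),(-62,-63,42),(-45,-100,42),(45,-100,42),(-36,-44.7,38),(36,-44.7,38),(-72,-75,46),(-88,-75,46)]:
    u=proj('wrist',world(V,[np.array(P)/1e3]))[0];print(P,np.round(u,1))
    if abs(u).max()<2000: cv2.drawMarker(im,tuple(int(round(x)) for x in u),(255,0,255),cv2.MARKER_CROSS,9,1)
cv2.imwrite('pics/w1.png',im)
E
```

```text
t 2.02 gap 45.1 F [0.8 0.6 0.6] tcp case mm [-82.7 -71.  149.7]
shift cm [-0.18 -0.41  4.97] turn [ 0.1 -0.1 -0.1]
(-80, -75, 36) [307.7 206.8]
(-62, -87, 42) [290.6 233.9]
(-62, -63, 42) [324.9 233.9]
(-45, -100, 42) [272.9 256.1]
(45, -100, 42) [276.8 360.6]
(-36, -44.7, 38) [349.4 264.8]
(36, -44.7, 38) [347.  347.4]
(-72, -75, 46) [307.5 222.5]
(-88, -75, 46) [307.4 200. ]
```

View pics/w1.png

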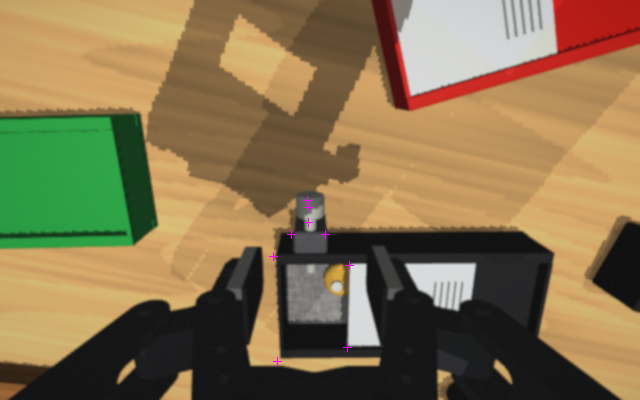

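Wrist view: the knob is at about (310,205) and the model puts it at (308,207). The case's left end is at about x=279 where the model says 273, so the case lies 2-3 mm toward +y of the model. I'll take a closer crop to refine this.

```bash
python3 - <<'E'
import cv2
i=cv2.imread('pics/w_raw.png')[180:370,255:405]
cv2.imwrite('pics/c3.png',cv2.resize(i,(450,570),interpolation=cv2.INTER_CUBIC))
E
```

```text
(no output)
```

View pics/c3.png

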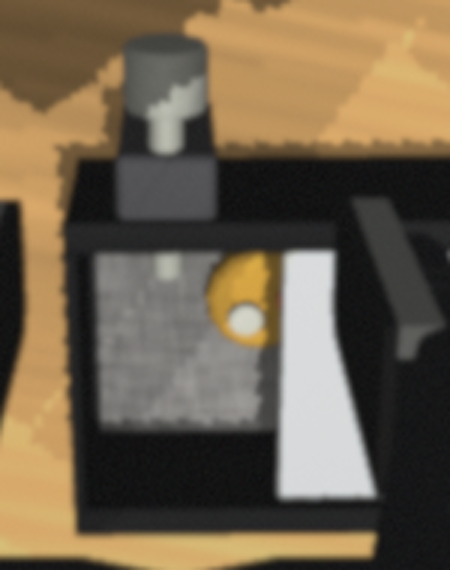

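Guide corners, case corners and knob all agree on about +2 mm in case y and -1.5 mm in x. I'm updating the pose and descending on the knob.

```bash
sed -i 's/^V=.*/V=[.6344,-.0176,.2242]/' fit.py; python3 -c "
from fit import *
plan([-81,-75,37])"
```

```text
t 2.07 gap 45.3 F [-0.7  0.3  0.3] tcp case mm [-81.1 -72.5 150. ]
shift cm [-0.04 -0.27 11.3 ] turn [ 0.1 -0.1 -0.1]
```

carry_out(
  targets=[
    [[0, -0.25, 4, 0, 0, 0, 4.5], [0, -0.25, 7, 0, 0, 0, 4.5], [0, -0.25, 9, 0, 0, 0, 4.5], [0, -0.25, 10.5, 0, 0, 0, 4.5], [0, -0.25, 11.3, 0, 0, 0, 4.5], [0, -0.25, 11.3, 0, 0, 0, 4.5], [0, -0.25, 11.3, 0, 0, 0, 4.5]],
  ],
  force=30,
)

```text
t: 2.65
tcp_pos: [0.5732, -0.1093, 0.0376]
tool_rot: [-0.112, 0.994, 0.0, -0.0]
force: [1.1, 0.7, -0.0]
finger_gap: 0.523
gripper_force: 0.0
```

```bash
python3 -c "
from fit import *
plan([-81,-75,37])"
```

```text
t 2.65 gap 44.7 F [ 1.1  0.7 -0. ] tcp case mm [-80.1 -75.8  37.6]
shift cm [0.09 0.08 0.06] turn [ 0. -0. -0.]
```

carry_out(
  targets=[
    [[0, 0, 0, 0, 0, 0, 2.5], [0, 0, 0, 0, 0, 0, 1.7], [0, 0, 0, 0, 0, 0, 1.2], [0, 0, 0, 0, 0, 0, 1.2], [0, 0, 0, 0, 0, 0, 1.2], [0, 0, 0, 0, 0, 0, 1.2]],
  ],
  force=30,
)

```text
t: 3.15
tcp_pos: [0.5735, -0.1096, 0.0386]
tool_rot: [-0.111, 0.994, 0.0, 0.001]
force: [-0.3, 4.4, 6.2]
finger_gap: 0.22
gripper_force: 29.3
```

```bash
python3 -c "
from fit import *
plan([-81,-75,37])"
```

```text
t 3.15 gap 18.8 F [-0.3  4.4  6.2] tcp case mm [-79.8 -76.2  38.6]
shift cm [0.12 0.12 0.16] turn [ 0.   0.1 -0.1]
```

Gripped, with an 18.8 mm gap. Pulling the knob out along tool +x.

carry_out(
  targets=[
    [[0.3, 0, 0, 0, 0, 0, 1.2], [0.6, 0, 0, 0, 0, 0, 1.2], [0.9, 0, 0, 0, 0, 0, 1.2], [1.2, 0, 0, 0, 0, 0, 1.2], [1.5, 0, 0, 0, 0, 0, 1.2], [1.8, 0, 0, 0, 0, 0, 1.2], [2.0, 0, 0, 0, 0, 0, 1.2], [2.1, 0, 0, 0, 0, 0, 1.2], [2.1, 0, 0, 0, 0, 0, 1.2], [2.1, 0, 0, 0, 0, 0, 1.2]],
  ],
  force=40,
)

```text
t: 3.98
tcp_pos: [0.5543, -0.1141, 0.0387]
tool_rot: [-0.11, 0.994, -0.0, 0.002]
force: [2.1, 5.0, 5.4]
finger_gap: 0.217
gripper_force: 39.0
```

```bash
python3 -c "
from fit import *
plan([-101,-75,37])"
```

```text
t 3.98 gap 18.5 F [2.1 5.  5.4] tcp case mm [-99.6 -76.3  38.7]
shift cm [0.14 0.13 0.17] turn [-0.   0.2 -0.2]
```

carry_out(
  targets=[
    [[2.1, 0, 0, 0, 0, 0, 4.0], [0, 0, 0, 0, 0, 0, 4.5]],
  ],
)

```text
t: 4.15
tcp_pos: [0.544, -0.1132, 0.0365]
tool_rot: [-0.11, 0.994, 0.003, -0.007]
force: [-1.8, -0.5, -0.6]
finger_gap: 0.483
gripper_force: 0.0
```

My first row repeated the old 2.1 cm offset, but the knob was already against its stop, so that only pulled the hand away as it opened. Raising the arm and checking.

carry_out(
  targets=[
    [[0, 0, 0, 0, 0, 0, 4.5], [0, 0, -3, 0, 0, 0, 4.5], [0, 0, -7, 0, 0, 0, 4.5], [0, 0, -11, 0, 0, 0, 4.5], [0, 0, -11, 0, 0, 0, 4.5], [0, 0, -11, 0, 0, 0, 4.5], [0, 0, -11, 0, 0, 0, 4.5]],
  ],
)

```text
t: 4.73
tcp_pos: [0.5527, -0.1152, 0.1476]
tool_rot: [-0.111, 0.994, -0.0, 0.0]
force: [-0.6, 0.2, -0.7]
finger_gap: 0.525
gripper_force: 0.0
```

```bash
python3 - <<'E'
from fit import *
import cv2
plan([-101,-75,37])
C['wrist']=cams.camera_info('wrist');im=cams.snapshot('wrist')[:,:,::-1].copy()
for P in [(-80,-75,36),(-100,-75,36),(-62,-87,42),(-62,-63,42),(-45,-100,42),(45,-100,42)]:
    u=proj('wrist',world(V,[np.array(P)/1e3]))[0]
    cv2.drawMarker(im,tuple(int(round(x)) for x in u),(255,0,255),cv2.MARKER_CROSS,5,1)
cv2.imwrite('pics/w2.png',cv2.resize(im[180:380,240:490],None,fx=3,fy=3,interpolation=cv2.INTER_CUBIC))
E
```

```text
t 4.73 gap 44.9 F [-0.6  0.2 -0.7] tcp case mm [-101.3  -77.   147.6]
shift cm [-0.02  0.21 11.06] turn [-0.1  0.  -0.1]
```

View pics/w2.png

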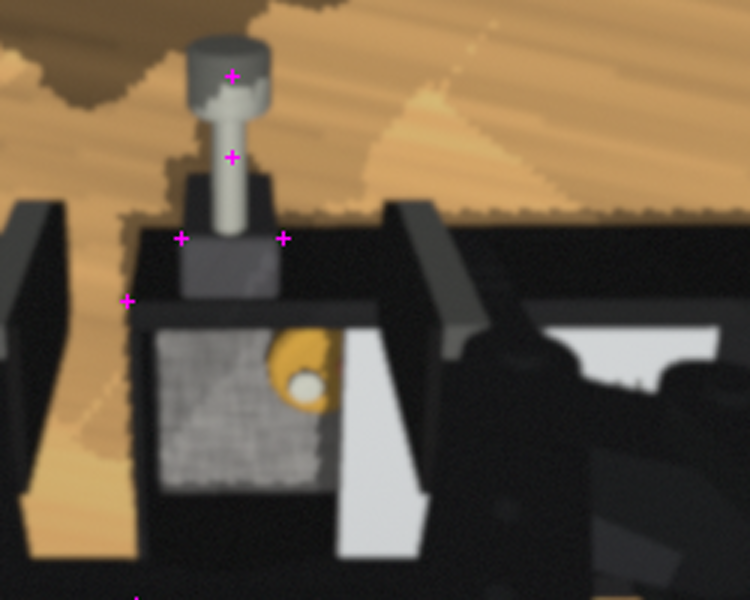

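The knob now sits on the "out" mark (20 mm of bare stem visible at crop (232,75)) and the model fits. To avoid pressing the cover, I'll push its +y edge with the closed fingertips riding just above the deck.

```bash
python3 -c "
from fit import *
plan([0,72,75])"
```

```text
t 4.78 gap 44.9 F [ 0.5  0.1 -0.5] tcp case mm [-101.9  -76.5  146.6]
shift cm [-10.17  14.87   7.16] turn [ 0.  -0.1 -0.1]
```

carry_out(
  targets=[
    [[-2, 3, 0, 0, 0, 0, 0], [-5, 7, 0, 0, 0, 0, 0], [-8, 11, 0, 0, 0, 0, 0], [-10.2, 14.9, 0, 0, 0, 0, 0], [-10.2, 14.9, 1, 0, 0, 0, 0], [-10.2, 14.9, 4, 0, 0, 0, 0], [-10.2, 14.9, 6, 0, 0, 0, 0], [-10.2, 14.9, 7.2, 0, 0, 0, 0], [-10.2, 14.9, 7.2, 0, 0, 0, 0], [-10.2, 14.9, 7.2, 0, 0, 0, 0]],
  ],
  force=20,
)

```text
t: 5.62
tcp_pos: [0.6185, 0.0527, 0.0737]
tool_rot: [-0.111, 0.994, 0.0, -0.002]
force: [0.3, 0.3, 0.3]
finger_gap: 0.001
gripper_force: 0.0
```

```bash
python3 - <<'E'
from fit import *
import cv2
plan([0,72,57])
im=cams.snapshot('side')[:,:,::-1][120:270,270:430]
cv2.imwrite('pics/s2.png',cv2.resize(im,None,fx=4,fy=4,interpolation=cv2.INTER_CUBIC))
E
```

```text
t 5.62 gap 0.1 F [0.3 0.3 0.3] tcp case mm [ 0.1 72.  73.7]
shift cm [ 0.01 -0.    1.67] turn [ 0.1 -0.2 -0.1]
```

View pics/s2.png

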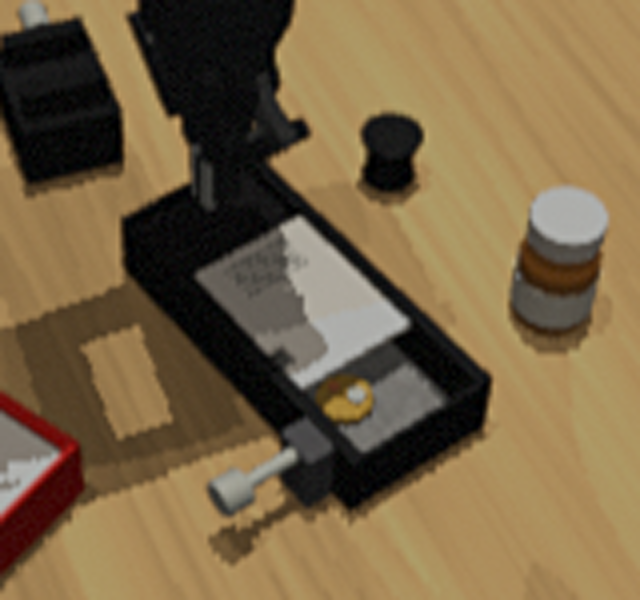

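The knob is out, at crop (235,490), and the closed fingertips at (207,190) are over the deck behind the cover. Lowering to just above the deck.

carry_out(
  targets=[
    [[0, 0, 1, 0, 0, 0, 0], [0, 0, 1.6, 0, 0, 0, 0], [0, 0, 1.9, 0, 0, 0, 0], [0, 0, 2.0, 0, 0, 0, 0], [0, 0, 2.0, 0, 0, 0, 0], [0, 0, 2.0, 0, 0, 0, 0]],
  ],
)

```text
t: 6.17
tcp_pos: [0.6196, 0.0529, 0.0555]
tool_rot: [-0.111, 0.994, -0.0, 0.0]
force: [-0.6, 0.0, -1.1]
finger_gap: 0.001
gripper_force: 0.0
```

```bash
python3 -c "
from fit import *
plan([0,60,53.8])"
```

```text
t 6.17 gap 0.1 F [-0.6  0.  -1.1] tcp case mm [ 1.2 72.1 55.5]
shift cm [ 0.12 -1.21  0.17] turn [-0.   0.  -0.1]
```

carry_out(
  targets=[
    [[0, 0, 0.17, 0, 0, 0, 0], [0, -0.5, 0.17, 0, 0, 0, 0], [0, -1, 0.17, 0, 0, 0, 0], [0, -1.5, 0.17, 0, 0, 0, 0], [0, -2, 0.17, 0, 0, 0, 0], [0, -2.5, 0.17, 0, 0, 0, 0], [0, -3, 0.17, 0, 0, 0, 0], [0, -3.5, 0.17, 0, 0, 0, 0], [0, -4, 0.17, 0, 0, 0, 0]],
  ],
)

```text
t: 6.92
tcp_pos: [0.6285, 0.0136, 0.0536]
tool_rot: [-0.111, 0.994, 0.0, 0.0]
force: [0.3, 2.2, -0.6]
finger_gap: -0.0
gripper_force: 1.1
```

```bash
python3 - <<'E'
from fit import *
import cv2
plan([0,4,54])
im=cams.snapshot('side')[:,:,::-1][120:270,270:430]
cv2.imwrite('pics/s3.png',cv2.resize(im,None,fx=4,fy=4,interpolation=cv2.INTER_CUBIC))
E
```

```text
t 6.92 gap -0.0 F [ 0.3  2.2 -0.6] tcp case mm [ 1.2 31.8 53.6]
shift cm [ 0.12 -2.78 -0.04] turn [ 0.   0.  -0.1]
```

View pics/s3.png

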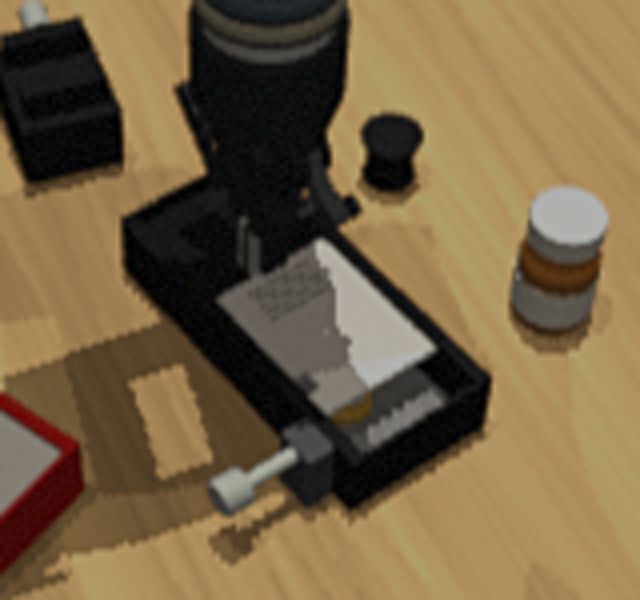

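The cover is moving, pushed with about 2 N, and the knob is still out. Continuing the push.

carry_out(
  targets=[
    [[0, -0.4, 0, 0, 0, 0, 0], [0, -0.8, 0, 0, 0, 0, 0], [0, -1.1, 0, 0, 0, 0, 0], [0, -1.4, 0, 0, 0, 0, 0], [0, -1.6, 0, 0, 0, 0, 0], [0, -1.8, 0, 0, 0, 0, 0], [0, -1.9, 0, 0, 0, 0, 0], [0, -2.0, 0, 0, 0, 0, 0], [0, -2.0, 0, 0, 0, 0, 0]],
  ],
)

```text
t: 7.72
tcp_pos: [0.6327, -0.0058, 0.0536]
tool_rot: [-0.111, 0.994, -0.0, 0.0]
force: [0.1, 1.3, 0.9]
finger_gap: 0.002
gripper_force: 0.5
```

carry_out(
  targets=[
    [[0, -0.1, 0, 0, 0, 0, 0], [0, -0.2, 0, 0, 0, 0, 0], [0, -0.3, 0, 0, 0, 0, 0], [0, -0.3, 0, 0, 0, 0, 0]],
  ],
)

```text
t: 8.05
tcp_pos: [0.6333, -0.0086, 0.0535]
tool_rot: [-0.111, 0.994, -0.0, -0.0]
force: [1.4, 1.7, -0.5]
finger_gap: 0.002
gripper_force: 0.8
```

```bash
python3 -c "
from fit import *
plan([0,4,54])"
```

```text
t 8.05 gap 0.2 F [ 1.4  1.7 -0.5] tcp case mm [ 0.9  9.  53.5]
shift cm [ 0.09 -0.5  -0.05] turn [-0.  -0.  -0.1]
```

carry_out(
  targets=[
    [[0, -0.1, 0, 0, 0, 0, 0], [0, -0.2, 0, 0, 0, 0, 0], [0, -0.3, 0, 0, 0, 0, 0], [0, -0.3, 0, 0, 0, 0, 0]],
  ],
)

```text
t: 8.38
tcp_pos: [0.634, -0.0117, 0.0536]
tool_rot: [-0.111, 0.994, -0.0, 0.0]
force: [0.3, 1.6, 0.4]
finger_gap: -0.004
gripper_force: 0.7
```

carry_out(
  targets=[
    [[0, -0.1, 0, 0, 0, 0, 0], [0, -0.2, 0, 0, 0, 0, 0], [0, -0.2, 0, 0, 0, 0, 0]],
  ],
)

```text
t: 8.63
tcp_pos: [0.6345, -0.0136, 0.0535]
tool_rot: [-0.111, 0.994, -0.0, -0.0]
force: [-0.3, 1.7, 0.2]
finger_gap: 0.004
gripper_force: 0.7
```

carry_out(
  targets=[
    [[0, -0.1, 0, 0, 0, 0, 0], [0, -0.2, 0, 0, 0, 0, 0], [0, -0.2, 0, 0, 0, 0, 0]],
  ],
)

```text
t: 8.88
tcp_pos: [0.6349, -0.0155, 0.0535]
tool_rot: [-0.111, 0.994, -0.0, 0.0]
force: [0.3, 1.5, 0.0]
finger_gap: 0.002
gripper_force: 0.7
```

carry_out(
  targets=[
    [[0, -0.1, 0, 0, 0, 0, 0], [0, -0.2, 0, 0, 0, 0, 0], [0, -0.2, 0, 0, 0, 0, 0]],
  ],
)

```text
t: 9.13
tcp_pos: [0.635, -0.0158, 0.0536]
tool_rot: [-0.11, 0.994, 0.001, -0.0]
force: [0.4, 6.9, 1.3]
finger_gap: 0.004
gripper_force: 3.2
```

```bash
python3 - <<'E'
from fit import *
import cv2
plan([0,4,54])
im=cams.snapshot('side')[:,:,::-1][120:270,270:430]
cv2.imwrite('pics/s4.png',cv2.resize(im,None,fx=4,fy=4,interpolation=cv2.INTER_CUBIC))
E
```

```text
t 9.13 gap 0.4 F [0.4 6.9 1.3] tcp case mm [ 0.9  1.7 53.6]
shift cm [ 0.09  0.23 -0.04] turn [ 0.2 -0.  -0.2]
```

View pics/s4.png

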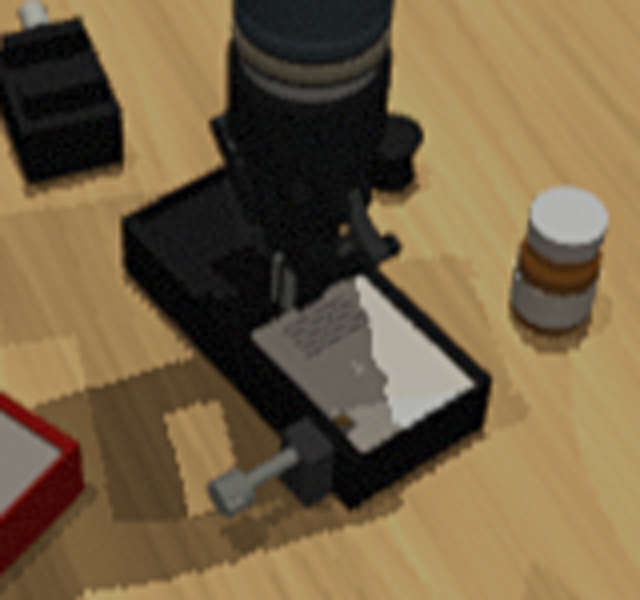

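The force rose to 7 N with the motion stopped: the cover is shut against its end stop, and in the picture it covers the compartment with the knob still out at crop (235,490). Backing off, going up, then over to a point in front of the knob.

carry_out(
  targets=[
    [[0, 0, 0, 0, 0, 0, 0], [0, 0.5, 0, 0, 0, 0, 0], [0, 1.2, 0, 0, 0, 0, 0], [0, 1.2, -3, 0, 0, 0, 0], [0, 1.2, -6, 0, 0, 0, 0], [0, 1.2, -9, 0, 0, 0, 0], [4, -1.5, -9, 0, 0, 0, 0], [7, -4, -9, 0, 0, 0, 0], [10, -6, -9, 0, 0, 0, 0], [13.6, -7.7, -9, 0, 0, 0, 0], [13.6, -7.7, -9, 0, 0, 0, 0], [13.6, -7.7, -9, 0, 0, 0, 0]],
  ],
)

```text
t: 10.18
tcp_pos: [0.5178, -0.1236, 0.1436]
tool_rot: [-0.109, 0.994, 0.0, -0.001]
force: [0.5, -0.5, 0.5]
finger_gap: 0.002
gripper_force: 0.0
```

```bash
python3 -c "
from fit import *
plan([-133,-75,38])"
```

```text
t 10.18 gap 0.1 F [ 0.5 -0.5  0.5] tcp case mm [-137.2  -77.4  143.6]
shift cm [-0.43  0.24 10.56] turn [ 0.  -0.1 -0.3]
```

carry_out(
  targets=[
    [[0, 0.15, 3, 0, 0, -0.3, 0], [0, 0.15, 6, 0, 0, -0.3, 0], [0, 0.15, 8.5, 0, 0, -0.3, 0], [0, 0.15, 10, 0, 0, -0.3, 0], [0, 0.15, 10.5, 0, 0, -0.3, 0], [0, 0.15, 10.5, 0, 0, -0.3, 0], [0, 0.15, 10.5, 0, 0, -0.3, 0]],
  ],
)

```text
t: 10.77
tcp_pos: [0.5203, -0.1205, 0.0388]
tool_rot: [-0.114, 0.993, -0.0, 0.0]
force: [-0.1, -0.1, -0.5]
finger_gap: -0.004
gripper_force: 0.0
```

carry_out(
  targets=[
    [[-0.4, 0, 0, 0, 0, 0, 0], [-0.8, 0, 0, 0, 0, 0, 0], [-1.1, 0, 0, 0, 0, 0, 0], [-1.4, 0, 0, 0, 0, 0, 0], [-1.7, 0, 0, 0, 0, 0, 0], [-2.0, 0, 0, 0, 0, 0, 0], [-2.0, 0, 0, 0, 0, 0, 0]],
  ],
)

```text
t: 11.35
tcp_pos: [0.5383, -0.1163, 0.0387]
tool_rot: [-0.114, 0.994, 0.0, -0.001]
force: [-3.1, -1.8, 1.2]
finger_gap: 0.0
gripper_force: 1.6
```

```bash
python3 -c "
from fit import *
plan([-99,-75,38])"
```

```text
t 11.35 gap 0.0 F [-3.1 -1.8  1.2] tcp case mm [-115.6  -74.9   38.7]
shift cm [-1.66 -0.02  0.07] turn [ 0.  -0.1  0.2]
```

carry_out(
  targets=[
    [[-0.3, 0, 0, 0, 0, 0, 0], [-0.6, 0, 0, 0, 0, 0, 0], [-0.9, 0, 0, 0, 0, 0, 0], [-1.2, 0, 0, 0, 0, 0, 0], [-1.4, 0, 0, 0, 0, 0, 0], [-1.5, 0, 0, 0, 0, 0, 0], [-1.6, 0, 0, 0, 0, 0, 0], [-1.6, 0, 0, 0, 0, 0, 0]],
  ],
)

```text
t: 12.02
tcp_pos: [0.5548, -0.1127, 0.0385]
tool_rot: [-0.114, 0.994, -0.0, 0.0]
force: [-0.8, 0.5, 0.6]
finger_gap: -0.002
gripper_force: 0.0
```

carry_out(
  targets=[
    [[-0.1, 0, 0, 0, 0, 0, 0], [-0.2, 0, 0, 0, 0, 0, 0], [-0.2, 0, 0, 0, 0, 0, 0]],
  ],
)

```text
t: 12.27
tcp_pos: [0.5561, -0.1122, 0.0385]
tool_rot: [-0.114, 0.994, 0.0, -0.0]
force: [-0.7, -0.1, 0.3]
finger_gap: -0.001
gripper_force: 0.2
```

```bash
python3 -c "
from fit import *
plan([-99,-75,38])"
```

```text
t 12.27 gap -0.1 F [-0.7 -0.1  0.3] tcp case mm [-97.4 -74.9  38.5]
shift cm [ 0.16 -0.01  0.05] turn [ 0.  -0.   0.2]
```

The spring has carried the bolt ahead of the fingers. I'll follow up until they touch the stop.

carry_out(
  targets=[
    [[-0.1, 0, 0, 0, 0, 0, 0], [-0.2, 0, 0, 0, 0, 0, 0], [-0.2, 0, 0, 0, 0, 0, 0]],
  ],
)

```text
t: 12.52
tcp_pos: [0.5562, -0.1121, 0.0384]
tool_rot: [-0.114, 0.993, 0.0, -0.002]
force: [-6.1, -1.9, 2.7]
finger_gap: 0.002
gripper_force: 2.9
```

carry_out(
  targets=[
    [[-0.1, 0, 0, 0, 0, 0, 0], [-0.2, 0, 0, 0, 0, 0, 0], [-0.2, 0, 0, 0, 0, 0, 0]],
  ],
)

```text
t: 12.77
tcp_pos: [0.5562, -0.1119, 0.0384]
tool_rot: [-0.114, 0.993, 0.001, -0.004]
force: [-9.1, -6.6, 5.8]
finger_gap: 0.002
gripper_force: 5.3
```

Firm stop at 11 N after about 20 mm of travel. Retreating and then checking numerically, since the picture budget is used up: the knob patch is compared with the first images, in which it was home.

carry_out(
  targets=[
    [[1.5, 0, 0, 0, 0, 0, 0], [3, 0, 0, 0, 0, 0, 0], [4, 0, -3, 0, 0, 0, 0], [7, 0, -7, 0, 0, 0, 0], [7, 4, -11, 0, 0, 0, 0], [7, 8, -15, 0, 0, 0, 0], [7, 12, -18, 0, 0, 0, 0], [7, 16, -18, 0, 0, 0, 0], [7, 20, -18, 0, 0, 0, 0], [7, 24, -18, 0, 0, 0, 0], [7, 28, -18, 0, 0, 0, 0], [7, 28, -18, 0, 0, 0, 0]],
  ],
)

```text
t: 13.77
tcp_pos: [0.4278, 0.1484, 0.2193]
tool_rot: [-0.114, 0.993, 0.001, 0.001]
force: [0.7, 0.2, 0.2]
finger_gap: 0.003
gripper_force: 0.0
```

```bash
python3 - <<'E'
from fit import *
import cv2
s=manip.sense();print(s['t'],s['tcp_pos'],s['force'])
for n in('scene','side'):
    a=cv2.imread(f'pics/{n}0.png');b=cams.snapshot(n)[:,:,::-1].copy();cv2.imwrite(f'pics/{n}9.png',b)
    k=np.round(proj(n,world(V,[[-.080,-.075,.036]]))[0]).astype(int)
    t=a[k[1]-8:k[1]+9,k[0]-10:k[0]+9];w=b[k[1]-25:k[1]+26,k[0]-25:k[0]+26]
    r=cv2.matchTemplate(w,t,cv2.TM_CCOEFF_NORMED);_,m,_,l=cv2.minMaxLoc(r);print(n,'knob match',round(m,3),'shift px',l[0]-15,l[1]-17,'; 20mm =',np.round(proj(n,world(V,[[-.1,-.075,.036]]))[0]-k,1))
    # cover -y / +y edge: brightness along case y on the line x=10
    ys=np.arange(-98,60,3);uv=proj(n,world(V,np.c_[0*ys+20,ys,0*ys+38]/1e3)).astype(np.float32)
    g=cv2.remap(cv2.cvtColor(b,cv2.COLOR_BGR2GRAY),uv[:,0],uv[:,1],cv2.INTER_LINEAR).ravel();print(list(zip(ys.tolist(),g.tolist())))
E
```

```text
13.7667 [0.42778075 0.14839142 0.21934859] [0.70458642 0.17725104 0.18461595]
scene knob match 0.999 shift px 0 0 ; 20mm = [-6.  -5.6]
[(-98, 97), (-95, 156), (-92, 176), (-89, 179), (-86, 179), (-83, 177), (-80, 177), (-77, 178), (-74, 179), (-71, 179), (-68, 178), (-65, 178), (-62, 179), (-59, 178), (-56, 178), (-53, 178), (-50, 177), (-47, 177), (-44, 178), (-41, 178), (-38, 177), (-35, 173), (-32, 168), (-29, 168), (-26, 165), (-23, 164), (-20, 164), (-17, 165), (-14, 163), (-11, 165), (-8, 165), (-5, 131), (-2, 69), (1, 32), (4, 27), (7, 27), (10, 29), (13, 27), (16, 24), (19, 26), (22, 27), (25, 27), (28, 25), (31, 24), (34, 23), (37, 26), (40, 27), (43, 25), (46, 25), (49, 25), (52, 25), (55, 26), (58, 27)]
side knob match 0.999 shift px 0 0 ; 20mm = [-8.   5.2]
[(-98, 29), (-95, 126), (-92, 170), (-89, 167), (-86, 167), (-83, 167), (-80, 167), (-77, 167), (-74, 166), (-71, 166), (-68, 166), (-65, 168), (-62, 167), (-59, 168), (-56, 166), (-53, 167), (-50, 167), (-47, 167), (-44, 167), (-41, 166), (-38, 167), (-35, 166), (-32, 154), (-29, 146), (-26, 145), (-23, 155), (-20, 147), (-17, 137), (-14, 154), (-11, 160), (-8, 170), (-5, 151), (-2, 60), (1, 19), (4, 23), (7, 25), (10, 24), (13, 25), (16, 23), (19, 25), (22, 25), (25, 23), (28, 24), (31, 23), (34, 22), (37, 25), (40, 23), (43, 22), (46, 23), (49, 24), (52, 23), (55, 21), (58, 20)]
```

The knob is back exactly at its home pixels in both cameras. The cover spans y = -96 to -4 mm, which is shut.

```bash
python3 -c "
from station import sign_off
print(sign_off())"
```

```text
the job is handed in; nothing more can be done
None
```

The job is handed in, with no verdict returned: the knob was pulled out, the cover slid shut (the force sensor showed about 7 N at the stop) and the knob pushed home, and camera checks after the arm withdrew showed the cover shut and the knob home.

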